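# Reset a depth stop on its gauge block and lock it with the jam nut

### The job

Reset the blue depth stop to the steel gauge block beneath it: slacken the brass jam nut, turn the black-headed adjuster screw above it down until its foot bears snugly on the gauge block, then tighten the jam nut firmly again by feel, clearly tighter than you found it. Force neither the screw onto the block nor the nut, and leave the things lying around where they are.

Things in the scene. Friction and masses are not known exactly. Their poses are not given: they have to be found in the camera images.
- depth_stop: Blue bench depth stop, fixed: base plate 122 x 90 x 12 mm (44 mm before the axis, -x, to 78 mm behind), column at its +x end, flat blue arm 98 x 54 mm with its top at z = 86 mm; only washer, nut and screw rise above that. Origin on the table under the vertical axis shared by washer, jam nut and screw.
- seat_washer: Steel washer, diameter 45 mm, 2 mm thick, lying on the arm round the screw (z = 86 to 88 mm); the jam nut tightens down onto it. Origin at the centre of its underside.
- jam_nut: Brass hexagon jam nut, 36 mm across flats, 22 high; origin on the axis at its underside (z = 88 mm seated); x to a corner, y square to a flat. Clockwise from above tightens, counterclockwise raises it 3 mm/rad. Starts lightly tight (5 to 16 N): 0.25 rad frees it, 0.8 to 1 rad is ample, end stop 3 rad up. Thread friction 0.09 N m, so it stays where left.
- nut_mid (a point): Middle of the jam nut, 11 mm up. Grip flats from above with tips 4 mm or more clear of the washer; fingers open over 40 mm pass the screw head. Tightening: once seated, torque rises above that of turning it free by about 0.45 N m per rad, 0.0045 N m per N of clamp. Firm: over 20 N left, so a rise of 0.12 to 0.2 N m; overtightened above 90 N, a rise of about 0.4.
- adjuster: Adjuster screw on the axis, through arm and nut; origin at the underside of its 18 mm foot. Clockwise from above lowers it 3 mm/rad; starts 1.3 to 3.0 mm above the gauge block (0.45 to 1 rad). Friction 0.06 N m with the nut loose, more when tight. Once it touches, torque rises 0.3 to 0.5 N m per rad, 0.0035 N m per N. Snug: 8 to 40 N, a rise of 0.04 to 0.1 N m; forced above 90 N. Stays where left.
- head_mid (a point): Middle of the screw's black thumb bar, on the axis 93 mm above the foot: 30 mm long (the screw's own x), 16 mm thick (own y; grip across this), 22 mm high, red dash on the +x half of its top, shaft below it 16 mm thick.
- head_mark (a point): Point on the top of the thumb bar, on the red dash, 11 mm from the axis towards the screw's own +x.
- gauge_block: Bright steel gauge block 34 x 44 x 24 mm, fixed on the base plate under the screw's foot; origin at the centre of its underside, 12 mm above the table, so its top is at z = 36 mm.
- clip_tin: Bystander: grey round tin, diameter 55, 16 mm high; origin at underside.
- reel_blue: Bystander: blue reel lying flat, diameter 68, 13 mm high; origin at underside.
- conn_box: Bystander: small black box with a white lid, 44 x 62 x 30 mm; origin at underside.
- black_marker: Bystander: white marker pen with black cap lying down, 12 x 120 x 12 mm; origin at underside.
- note_pad: Bystander: white note pad with a red edge, 149 x 106 x 11 mm; origin at underside.

How it is judged (in metres and radians):
On the way, in this order (a step that is already met when the one before it is completed fails the run):
1. the jam nut is slackened: it no longer presses on the washer (under 0.5 N), and the screw has not been turned yet (its mark within 5 mm of its start) (contact force between jam_nut and seat_washer below 0.5 N and distance of head_mark from where it was at the start of the episode below 0.005 m), for 0.2 s.
2. with the jam nut still slack, the screw's foot bears on the gauge block with 8 to 40 N (contact force between jam_nut and seat_washer below 0.5 N and contact force between adjuster and gauge_block between 8 and 40 N), for 0.3 s.
At the end, for the whole second after the job is handed in: The jam nut clamps the washer with more than 20 N, and the adjuster's foot bears on the gauge block with 8 to 40 N (contact force between jam_nut and seat_washer above 20 N and contact force between adjuster and gauge_block between 8 and 40 N); the robot touches nothing.
It fails at once if the screw is forced: its foot presses on the gauge block with more than 90 N (contact force between adjuster and gauge_block above 90 N).
It fails at once if the jam nut is overtightened: more than 90 N on the washer (contact force between jam_nut and seat_washer above 90 N).
It fails at once if a bystander is moved by more than 30 mm (distance of any of clip_tin, reel_blue, conn_box, black_marker, note_pad from where it was at the start of the episode above 0.03 m).
It also fails if it takes over 72 s, if anything falls off the work surface, if the arm or the gripper's body presses on something with over 40 N, if the wrist force passes 120 N, or if a joint passes its speed limit or range.

### The arm

A 6-joint arm with a two-finger parallel gripper is mounted at the origin on a cart in front of the work surface, level with it; the furniture and walls round the work are solid. World frame = base frame: x ahead of the robot, y to its left, z up, the work surface at z = 0. Lengths are in m, angles in degrees, forces in N, time in s.
With the tool pointing down it reaches from about 0.375 to 0.9 m from the base axis. Payload 3.1 kg.
Tool frame: the origin (TCP) lies at the very end of the fingers, on their centre line; the grasp point (between the pads) lies bot.grip_point_offset behind it (bot.grip_point_offset is the distance from the TCP to the grasp point, in m); z points along the fingers, y is the line along which they close (so a half turn about z gives the same grasp; the last joint's range is limited). The gripper opens to 87 mm and grips with 3 to 60 N. Pads are 19 mm wide; open, the fingers measure 117 mm over their backs; the gripper's body (75 mm by 190 mm) begins 51 mm behind the grasp point.
Start: joints at [53.256, 30.224, 82.088, -0, 67.689, -10.227], TCP at [0.279, 0.559, 0.223] pointing down, gripper open.
Joint ranges: [-176.69, 176.69], [-43.24, 126.21], [12.49, 139.97], [-82, 262], [0, 151.66], [-163.58, 163.58]. Speed limits (degrees/s): [159.86, 159.86, 180, 180, 180, 180].

### API

Orientations are given as a 3x3 rotation matrix whose columns are the frame's x, y, z axes.
In Python, from rig import bot, viewer, ticket gives the robot as it stands.
- The arm moves only by the tool servo_tool, never from a script. Its argument "targets" is a list of rows, each an object with "offset": the shift along the tool's x, y, z in m, a list of three; "dr": the turn, a rotation vector about the tool's x, y, z in degrees, a list of three. In form: [{"offset": [x, y, z], "dr": [ax, ay, az]}, ...]. A call has 1 to 20 rows; each row is the pose to reach, as a shift and turn from the pose commanded when the call began, along the tool's axes at that moment; what a row does not reach only later rows make up. A row lasts 1/12 s, in which the tool goes at most 41.7 mm and 7.16 degrees, less where a joint would pass 70% of its speed; a pose out of reach is approached as far as the arm can. A call with a gripper value outside its range is refused whole. "gripper" is the gripper command: -1 is fully open, 1 is shut, values between are in proportion, set as the call begins (left out, the last holds). The fingers move at their own pace and stop on an object; the grip force is fixed at half the most. Time passes only in rows, so rows that repeat a pose let the fingers close. It gives the time, the measured TCP pose, the force, the opening and the grip force at its end, in the units of the state.
- bot.read_state(): the state, without advancing time (a new reading comes with each control period).
- viewer.capture(name): name is "scene" or "top" or "wrist"; returns a dict with "color" (400x640x3 uint8, red, green, blue), "camera_matrix" (3x3 intrinsics, pixels), "k1" (the pictures are not rectified: a ray, as slopes to the right and down, at radius r is drawn at 1 + k1 r^2 times it, then the intrinsics apply), "R" (3x3) and "t" (3): a world point X has camera coordinates R X + t. Camera axes: x right, y down, z forward; pixel columns grow to the right and rows downward; lengths in m; the calibration is good to about 2 mm. A picture is of the moment at which its call begins. There is no depth.
- ticket.hand_in(): hands the job in; it is judged then, once.
The state is a dict: "time_s": time; "joint_positions": joint angles; "qvel": joint speeds; "tau": joint torques, N m; "position": TCP position; "tcp_rot": TCP orientation; "force": force on the tool from outside, world axes, zero at the start; "moment": the same for the moment, N m; "opening": opening from 0.0 (shut) to 1.0 (fully open); "grasp_force": force on a finger pad.
Only numpy, scipy, OpenCV 4.12 (cv2) and the standard library are available. Lean on these libraries where they do the work, as an engineer would, in place of code of your own. Each camera call takes 0.05 s, during which the arm holds its last target. There are 200 camera calls.

## Working session

There is one attempt and no reset: what is moved stays moved. The work goes in short steps, Python scripts to look and compute and a tool call to move; the robot and the scene stay as the last step left them, time stands still between calls to the robot, and variables do not carry over. Pictures are saved under pics/ and viewed, at most 10 in all, crops included, and the job is handed in when it is done.

Besides the shell and the picture viewer there is one more tool, called after ">>>" as name(argument=value, ...), one argument or row to a line, values as JSON. servo_tool: Moves the arm, as the interface text tells. Its arguments: {"type":"object","properties":{"targets":{"type":"array"},"gripper":{"type":"number"}},"required":["targets"]}

```bash
ls; mkdir -p pics; python3 - <<'E'
from rig import bot,viewer
import cv2
print(bot.read_state(), bot.grip_point_offset)
for n in("scene","top"):
    c=viewer.capture(n); cv2.imwrite(f"pics/{n}0.png",c["color"][:,:,::-1]); print(n,c["camera_matrix"],c["k1"],c["R"],c["t"])
E
```

```text
pics
{'time_s': 0.0, 'joint_positions': array([ 5.32574202e+01,  3.02796701e+01,  8.21585853e+01, -7.66460224e-04,
        6.76881848e+01, -1.02265770e+01]), 'qvel': array([ 0.06615079, -0.01736342, -0.05721658,  0.02094334,  0.04859106,
        0.05113873]), 'tau': array([ 6.09532599e-04, -4.40040600e+01, -1.76594442e+01,  6.33005239e-02,
        5.83419052e-02, -1.68574493e-04]), 'position': array([0.27854373, 0.55865997, 0.22155188]), 'tcp_rot': array([[-8.94811728e-01,  4.46441771e-01, -1.31023402e-03],
       [ 4.46443532e-01,  8.94810046e-01, -1.77577775e-03],
       [ 3.79629196e-04, -2.17393226e-03, -9.99997565e-01]]), 'force': array([0.43165298, 0.05914133, 0.24908582]), 'moment': array([-0.03384141, -0.00535386,  0.04038927]), 'grasp_force': 0.0, 'opening': 0.9988900946228663} 0.0187
scene [[412.51372525   0.         321.26708449]
 [  0.         412.51372525 194.65393162]
 [  0.           0.           1.        ]] -0.031174596282979954 [[ 0.78349103 -0.62117658 -0.01677682]
 [-0.29294322 -0.34541044 -0.89155813]
 [ 0.54802014  0.70344245 -0.45259545]] [-0.3676996   0.32986869  0.64779702]
top [[443.17841147   0.         313.15345922]
 [  0.         443.17841147 196.32242135]
 [  0.           0.           1.        ]] 0.03032092320735831 [[-0.0226172  -0.99971238 -0.00797591]
 [-0.99628968  0.02320097 -0.08287701]
 [ 0.08303822  0.00607187 -0.99652787]] [0.16038986 0.55901491 1.136898  ]
```

View pics/scene0.png

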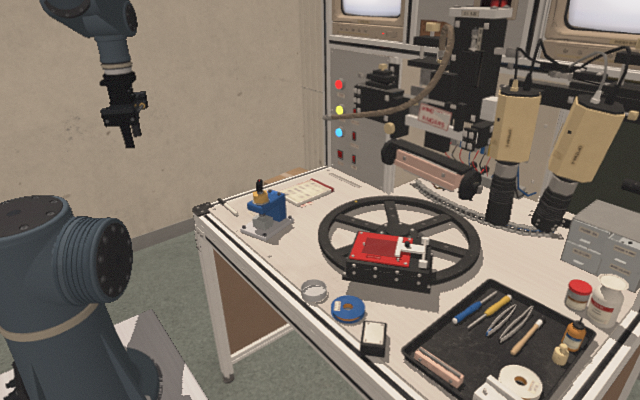

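View pics/top0.png

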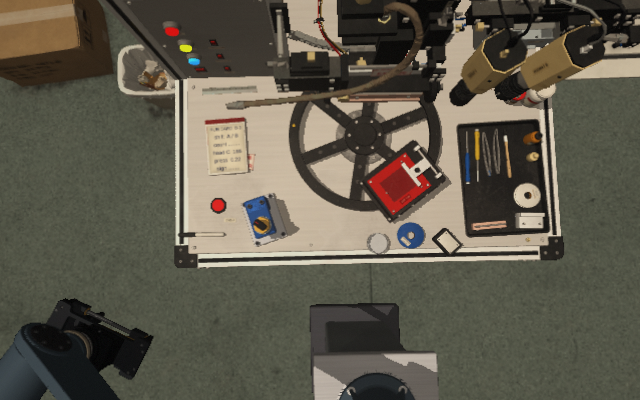

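The scene view shows the depth stop at about (265,210), with the note pad behind it. In the top view the nut and screw are at about (262,224), with a red disc at (218,205). I'll measure them by colour.

```bash
cat > h.py <<'E'
import numpy as np, cv2
from rig import bot, viewer
def ray(c,uv):
    K=c["camera_matrix"]; k=c["k1"]
    d=(np.array(uv,float)-K[:2,2])/np.array([K[0,0],K[1,1]]); x=d.copy()
    for _ in range(10): x=d/(1+k*(x@x))
    R=np.array(c["R"]);o=-R.T@np.array(c["t"]); return o,R.T@np.array([x[0],x[1],1])
def onz(c,uv,z):
    o,d=ray(c,uv); return o+d*(z-o[2])/d[2]
def proj(c,X):
    p=np.array(c["R"])@X+np.array(c["t"]); s=p[:2]/p[2]; s=s*(1+c["k1"]*(s@s)); K=c["camera_matrix"]
    return s*[K[0,0],K[1,1]]+K[:2,2]
def snap(n,f,box=None,s=1):
    c=viewer.capture(n); im=c["color"][:,:,::-1].copy()
    if box: im=im[box[1]:box[3],box[0]:box[2]]
    cv2.imwrite(f,cv2.resize(im,None,fx=s,fy=s,interpolation=cv2.INTER_CUBIC)); return c
def blobs(c,lo,hi,amin=20,box=None):
    h=cv2.cvtColor(c["color"],cv2.COLOR_RGB2HSV); m=cv2.inRange(h,np.array(lo),np.array(hi))
    if box:
        k=np.zeros_like(m);k[box[1]:box[3],box[0]:box[2]]=1;m*=k
    cs,_=cv2.findContours(m,cv2.RETR_EXTERNAL,cv2.CHAIN_APPROX_NONE)
    return sorted([x for x in cs if cv2.contourArea(x)>amin],key=cv2.contourArea,reverse=True)
E
python3 - <<'E'
from h import *
c=snap("top","pics/top1.png",(190,170,310,260),6)
for nm,lo,hi in(("brass",(12,110,60),(28,255,255)),("blue",(95,110,50),(125,255,255))):
    for b in blobs(c,lo,hi,15,(235,185,300,255))[:3]:
        h=cv2.convexHull(b);r=cv2.minAreaRect(b);M=cv2.moments(h);u=(M['m10']/M['m00'],M['m01']/M['m00'])
        print(nm,cv2.contourArea(b),r,u,[onz(c,u,z).round(4) for z in(.086,.11)],[onz(c,p,.086).round(3)[:2] for p in cv2.boxPoints(r)])
E
```

```text
brass 90.5 ((262.0000305175781, 225.00001525878906), (14.310833930969238, 15.205260276794434), 26.56505012512207) (261.6376404494382, 224.9082397003745) [array([0.4896, 0.2758, 0.086 ]), array([0.4891, 0.2728, 0.11  ])] [array([0.481, 0.299]), array([0.514, 0.282]), array([0.498, 0.251]), array([0.465, 0.268])]
blue 387.0 ((257.5, 211.0), (25.61444854736328, 21.187257766723633), 71.56504821777344) (257.62980466288593, 210.84625078764964) [array([0.5245, 0.2852, 0.086 ]), array([0.5233, 0.2821, 0.11  ])] [array([0.547, 0.32 ]), array([0.562, 0.27 ]), array([0.502, 0.251]), array([0.486, 0.301])]
blue 40.5 ((263.9999694824219, 230.50003051757812), (9.17060375213623, 19.922346115112305), 71.56504821777344) (264.54166666666663, 230.73541666666665) [array([0.4751, 0.2688, 0.086 ]), array([0.4749, 0.266 , 0.11  ])] [array([0.479, 0.297]), array([0.494, 0.25 ]), array([0.472, 0.243]), array([0.458, 0.29 ])]
```

View pics/top1.png

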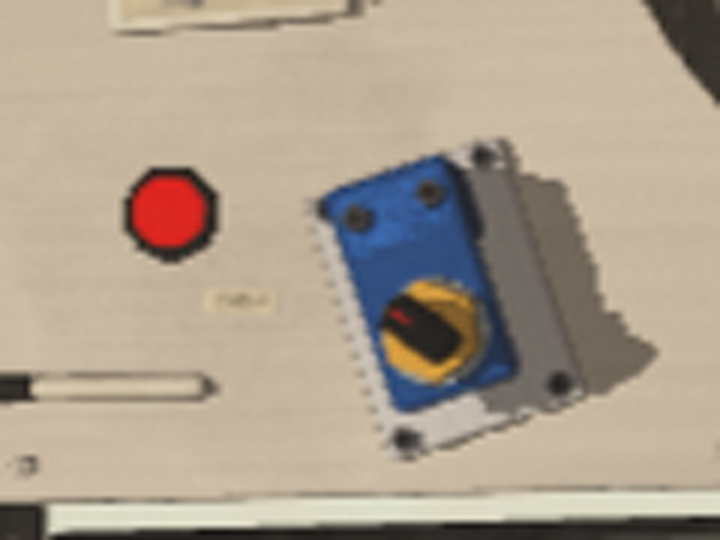

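The crop shows the nut centre at about (261.6,225) in full-frame pixels, which puts the axis near (0.489, 0.273). That fits the 86 mm arm, and the reach is 0.56 m. The red dash points up and to the left. I'll move above it.

>>> servo_tool(
  targets=[
    {"offset": [-0.008,-0.004,-0.001],"dr": [0,0,0]},
    {"offset": [-0.03,-0.015,-0.003],"dr": [0,0,0]},
    {"offset": [-0.06,-0.031,-0.006],"dr": [0,0,0]},
    {"offset": [-0.09,-0.046,-0.009],"dr": [0,0,0]},
    {"offset": [-0.12,-0.062,-0.012],"dr": [0,0,0]},
    {"offset": [-0.15,-0.077,-0.015],"dr": [0,0,0]},
    {"offset": [-0.18,-0.092,-0.018],"dr": [0,0,0]},
    {"offset": [-0.21,-0.108,-0.021],"dr": [0,0,0]},
    {"offset": [-0.24,-0.123,-0.024],"dr": [0,0,0]},
    {"offset": [-0.27,-0.138,-0.027],"dr": [0,0,0]},
    {"offset": [-0.295,-0.151,-0.03],"dr": [0,0,0]},
    {"offset": [-0.31,-0.159,-0.03],"dr": [0,0,0]},
    {"offset": [-0.316,-0.162,-0.03],"dr": [0,0,0]},
    {"offset": [-0.316,-0.162,-0.03],"dr": [0,0,0]},
    {"offset": [-0.316,-0.162,-0.03],"dr": [0,0,0]},
  ],
  gripper=-1,
)

```text
time_s: 1.4
position: [0.4889, 0.2732, 0.2523]
tcp_rot: [[-0.894, 0.447, -0.001], [0.447, 0.894, 0.0], [0.001, -0.0, -1.0]]
force: [-0.5, 0.3, 0.6]
opening: 1.002
grasp_force: 0.0
```

```bash
python3 - <<'E'
from h import *
c=snap("wrist","pics/w1.png")
s=bot.read_state();print(s["time_s"],s["position"],s["tcp_rot"].round(4),s["joint_positions"].round(1),s["force"],s["moment"])
R=np.array(c["R"]);print("cam",-R.T@c["t"],R.round(3).tolist(), c["k1"],c["camera_matrix"][0,0])
for z in(.088,.11,.142):print(z,proj(c,np.array([.489,.273,z])))
E
```

```text
1.45 [0.48852073 0.27370513 0.25232852] [[-8.950e-01  4.461e-01 -1.200e-03]
 [ 4.461e-01  8.950e-01  3.000e-04]
 [ 1.200e-03 -3.000e-04 -1.000e+00]] [ 17.8  23.2  89.5   0.   67.3 -45.7] [-0.71976461 -0.92668198 -0.29950443] [-0.00879232  0.0262869  -0.02779707]
cam [0.42524376 0.30618325 0.41528871] [[0.447, 0.895, -0.001], [0.862, -0.43, 0.267], [0.239, -0.12, -0.964]] -0.015044396548220287 342.66988529460644
0.088 [322.0745164  176.04097683]
0.11 [321.98995289 181.20707825]
0.142 [321.84430782 190.10590542]
```

View pics/w1.png

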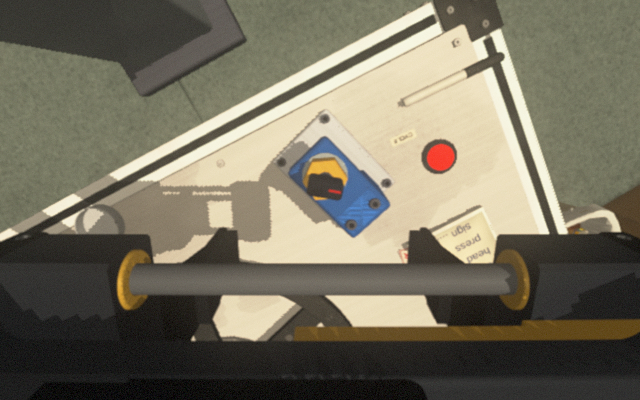

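The nut is at about (326,172), the black head at about (325,186), and the dash points right to about (333,184). Next I'll work out the hexagon's orientation and refine the axis.

```bash
python3 - <<'E'
from h import *
c=snap("wrist","pics/w2.png",(285,135,365,215),7)
b=blobs(c,(12,110,60),(30,255,255),15,(285,135,365,215))[0]
h=cv2.convexHull(b)
for p in cv2.approxPolyDP(h,1.2,True)[:,0]: print("nut",p,onz(c,p,.11).round(4))
for b in blobs(c,(0,150,60),(6,255,255),3,(285,135,365,215))[:2]:
    q=b[:,0].mean(0);print("red",q,onz(c,q,.1425).round(4),cv2.fitLine(b,cv2.DIST_L2,0,.01,.01).ravel())
g=c["color"].max(2);m=(g<60).astype(np.uint8)*255;k=np.zeros_like(m);k[160:205,300:350]=1;m*=k
cs=sorted(cv2.findContours(m,0,1)[0],key=cv2.contourArea)[-1];r=cv2.minAreaRect(cs)
print("black",r,[onz(c,p,.14).round(4)[:2] for p in cv2.boxPoints(r)])
E
```

```text
nut [346 178] [0.4957 0.2945 0.11  ]
nut [343 185] [0.5004 0.2892 0.11  ]
nut [306 187] [0.487  0.2579 0.11  ]
nut [303 183] [0.4824 0.2572 0.11  ]
nut [303 179] [0.4791 0.2589 0.11  ]
nut [311 162] [0.4683 0.2726 0.11  ]
nut [317 159] [0.4683 0.2786 0.11  ]
nut [333 158] [0.4739 0.2919 0.11  ]
red [334.         191.69230769] [0.4942 0.2819 0.1425] [9.8457789e-01 1.7494662e-01 3.3400000e+02 1.9169231e+02]Traceback (most recent call last):
  File "<stdin>", line 9, in <module>
IndexError: list index out of range
```

View pics/w2.png

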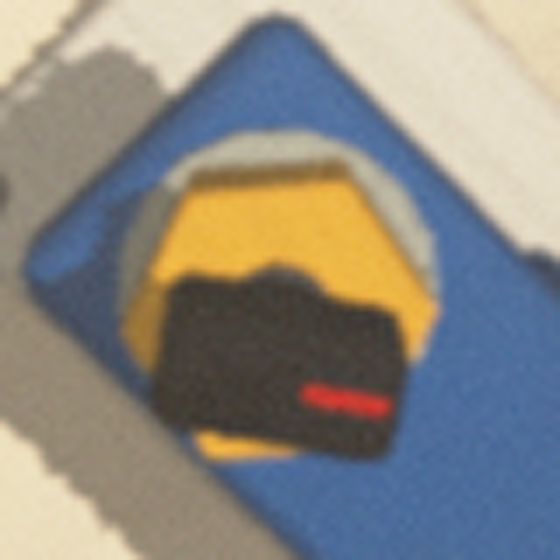

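The crop shows the nut's top face, with its upper edge from (192,185) to (348,178), its lower edge around (205,460) to (295,452), and its right corner at (438,300). I'll turn these into positions.

```bash
python3 - <<'E'
from h import *
c=viewer.capture("wrist")
f=lambda p,z=.11:onz(c,(p[0]/7+285-.43,p[1]/7+135-.43),z)[:2]
U=[f(p) for p in((192,185),(348,178))];L=[f(p) for p in((205,461),(295,453))]
print(U,np.linalg.norm(U[1]-U[0]))
for A in(U,L): d=A[1]-A[0];print(np.degrees(np.arctan2(d[1],d[0])))
r=f((438,300));print("right",r)
d=(U[1]-U[0])/np.linalg.norm(U[1]-U[0]);n=np.array([-d[1],d[0]]);m=(U[0]+U[1])/2
print("flats",[(x-m)@n for x in L],"corner from mid",(r-m)@d,(r-m)@n, "centre",m-n*.018,m+n*.018)
# washer extents in left/right/top at z=.088
print("washer top",f((275,130),.088))
# thumb bar top corners
B=[f(p,.1425) for p in((160,415),(390,455),(405,330),(175,280))];print("bar",B,np.mean(B,0))
e=B[1]-B[0];print(np.linalg.norm(e),np.linalg.norm(B[2]-B[1]),np.degrees(np.arctan2(e[1],e[0])))
# dash
a,b=f((305,392),.1425),f((388,408),.1425);print("dash",a,b,np.degrees(np.arctan2(*(b-a)[::-1])))
E
```

```text
[array([0.46781223, 0.27407809]), array([0.47592009, 0.29244275])] 0.020074820939067217
66.17888276427273
68.88237488932445
right [0.49556738 0.29592809]
flats [np.float64(-0.03703324511574039), np.float64(-0.036467613650600146)] corner from mid 0.021161028121159577 -0.016565880442136794 centre [0.48833276 0.27599054] [0.45539956 0.29053031]
washer top [0.4691901  0.28534606]
bar [array([0.48598342, 0.26178321]), array([0.50248166, 0.2839525 ]), array([0.48954738, 0.29210806]), array([0.47228333, 0.2707571 ])] [0.48757395 0.27715022]
0.02763457093925367 0.015290805181985166 53.34363365460698
dash [0.49107323 0.27834026] [0.4971741 0.28624  ] 52.32158758566197
```

The axis is near (0.488, 0.276). The wrist and top cameras agree to 3 mm, and the flats measure 36.7 mm against 36. The flat normal is at 37°, so I turn +26.5° about tool z and go down to just above the head.

>>> servo_tool(
  targets=[
    {"offset": [0.001,0.001,0.01],"dr": [0,0,4]},
    {"offset": [0.0015,0.002,0.03],"dr": [0,0,9]},
    {"offset": [0.0015,0.002,0.05],"dr": [0,0,15]},
    {"offset": [0.0015,0.002,0.07],"dr": [0,0,20]},
    {"offset": [0.0015,0.002,0.085],"dr": [0,0,24]},
    {"offset": [0.0015,0.002,0.09],"dr": [0,0,26.5]},
    {"offset": [0.0015,0.002,0.09],"dr": [0,0,26.5]},
    {"offset": [0.0015,0.002,0.09],"dr": [0,0,26.5]},
  ],
)

```text
time_s: 2.22
position: [0.4883, 0.2765, 0.1623]
tcp_rot: [[-0.604, 0.797, -0.001], [0.797, 0.604, -0.0], [0.0, -0.001, -1.0]]
force: [-0.2, -0.0, -0.5]
opening: 0.999
grasp_force: 0.0
```

```bash
python3 - <<'E'
from h import *
c=snap("wrist","pics/w3.png")
s=bot.read_state();print(s["time_s"],s["position"],s["tcp_rot"].round(4),s["joint_positions"].round(1),s["force"],s["moment"])
for z in(.088,.11,.142):print(z,proj(c,np.array([.488,.276,z])))
E
```

```text
2.2667 [0.48887026 0.27650138 0.16290947] [[-6.036e-01  7.973e-01  6.000e-04]
 [ 7.973e-01  6.036e-01  2.000e-04]
 [-2.000e-04  6.000e-04 -1.000e+00]] [ 18.1  29.8  94.7   0.   55.4 -19. ] [ 0.04751307 -0.38162757  0.47074864] [-0.0410252   0.01118299  0.01106959]
0.088 [320.27290105 203.37938042]
0.11 [319.99045263 213.10635666]
0.142 [319.47084492 231.00596512]
```

View pics/w3.png

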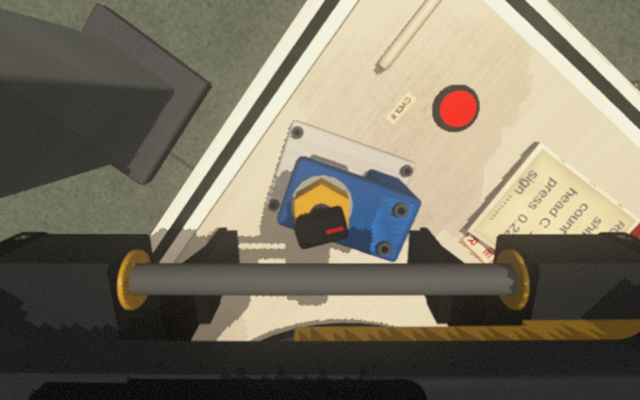

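The nut shows a corner at the top (322,178), with flats left at about 294 and right at about 352, so the fingers are square to it. I'll check the centring numerically.

```bash
python3 - <<'E'
from h import *
c=snap("wrist","pics/w4.png",(280,165,365,255),6)
h=cv2.cvtColor(c["color"],cv2.COLOR_RGB2HSV); m=cv2.inRange(h,(12,110,60),(30,255,255))
R=bot.read_state()["tcp_rot"]; P=np.array([.488,.276,0])
for v in range(176,222,3):
    x=np.flatnonzero(m[v,280:365])+280
    if len(x): 
        q=[(R.T@(onz(c,(u,v),.11)-P))[:2].round(4) for u in(x[0]-.5,x[-1]+.5)]; print(v,x[0],x[-1],q)
E
```

```text
179 318 323 [array([ 0.0226, -0.0009]), array([0.0226, 0.003 ])]
182 313 328 [array([ 0.0206, -0.0042]), array([0.0206, 0.0062])]
185 308 334 [array([ 0.0186, -0.0074]), array([0.0186, 0.0101])]
188 303 339 [array([ 0.0166, -0.0107]), array([0.0166, 0.0134])]
191 297 344 [array([ 0.0146, -0.0146]), array([0.0146, 0.0166])]
194 296 345 [array([ 0.0125, -0.0153]), array([0.0126, 0.0173])]
197 294 346 [array([ 0.0105, -0.0167]), array([0.0105, 0.018 ])]
200 293 347 [array([ 0.0085, -0.0174]), array([0.0085, 0.0187])]
203 293 347 [array([ 0.0064, -0.0174]), array([0.0064, 0.0188])]
206 293 347 [array([ 0.0043, -0.0175]), array([0.0043, 0.0188])]
209 293 347 [array([ 0.0022, -0.0175]), array([0.0023, 0.0189])]
212 294 347 [array([ 0.0002, -0.0169]), array([0.0002, 0.0189])]
215 294 347 [array([-0.0019, -0.017 ]), array([-0.0019,  0.0189])]
218 294 347 [array([-0.0041, -0.017 ]), array([-0.004,  0.019])]
221 345 347 [array([-0.0062,  0.017 ]), array([-0.0062,  0.019 ])]
```

View pics/w4.png

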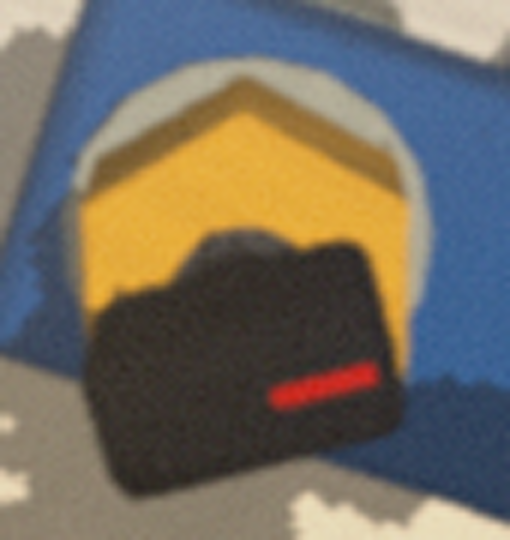

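It's centred to better than 1 mm and square. I'll descend beside the flats and close to about 39 mm to feel for any offset.

>>> servo_tool(
  targets=[
    {"offset": [-0.001,0,0.01],"dr": [0,0,0]},
    {"offset": [-0.001,0,0.03],"dr": [0,0,0]},
    {"offset": [-0.001,0,0.05],"dr": [0,0,0]},
    {"offset": [-0.001,0,0.062],"dr": [0,0,0]},
    {"offset": [-0.001,0,0.068],"dr": [0,0,0]},
    {"offset": [-0.001,0,0.068],"dr": [0,0,0]},
    {"offset": [-0.001,0,0.068],"dr": [0,0,0]},
  ],
)

```text
time_s: 2.9
position: [0.4899, 0.275, 0.0947]
tcp_rot: [[-0.602, 0.799, 0.0], [0.799, 0.602, 0.0], [-0.0, 0.0, -1.0]]
force: [-0.4, -0.4, 1.6]
opening: 1.001
grasp_force: 0.0
```

>>> servo_tool(
  targets=[
    {"offset": [0,0,0],"dr": [0,0,0]},
    {"offset": [0,0,0],"dr": [0,0,0]},
    {"offset": [0,0,0],"dr": [0,0,0]},
    {"offset": [0,0,0],"dr": [0,0,0]},
    {"offset": [0,0,0],"dr": [0,0,0]},
    {"offset": [0,0,0],"dr": [0,0,0]},
  ],
  gripper=0.1,
)

```text
time_s: 3.4
position: [0.4897, 0.2749, 0.0948]
tcp_rot: [[-0.602, 0.799, 0.0], [0.799, 0.602, 0.0], [-0.0, 0.0, -1.0]]
force: [-0.3, -0.1, -0.3]
opening: 0.628
grasp_force: 0.0
```

>>> servo_tool(
  targets=[
    {"offset": [0,0,0],"dr": [0,0,0]},
    {"offset": [0,0,0],"dr": [0,0,0]},
    {"offset": [0,0,0],"dr": [0,0,0]},
    {"offset": [0,0,0],"dr": [0,0,0]},
  ],
)

```text
time_s: 3.73
position: [0.4896, 0.2749, 0.0945]
tcp_rot: [[-0.602, 0.799, -0.0], [0.799, 0.602, -0.0], [0.0, -0.0, -1.0]]
force: [0.5, -0.5, 0.4]
opening: 0.459
grasp_force: 0.0
```

>>> servo_tool(
  targets=[
    {"offset": [0,0,0],"dr": [0,0,0]},
    {"offset": [0,0,0],"dr": [0,0,0]},
    {"offset": [0,0,0],"dr": [0,0,0]},
    {"offset": [0,0,0],"dr": [0,0,0]},
  ],
  gripper=1,
)

```text
time_s: 4.07
position: [0.4886, 0.2742, 0.0944]
tcp_rot: [[-0.602, 0.798, -0.002], [0.798, 0.602, -0.001], [0.0, -0.003, -1.0]]
force: [-2.9, -3.0, 3.0]
opening: 0.413
grasp_force: 30.0
```

```bash
cat > m.py <<'E'
from h import *
# averaged state (camera calls advance 0.05 s each)
import sys
n=int(sys.argv[1]) if len(sys.argv)>1 else 6
S=[]
for _ in range(n): viewer.capture("wrist"); S.append(bot.read_state())
a=lambda k:np.mean([np.array(s[k]) for s in S],0)
R=a("tcp_rot")
print("t",S[-1]["time_s"],"F",a("force").round(2),"M",a("moment").round(4),"sd",np.std([s["moment"][2] for s in S]).round(4),"tau6",np.round(a("tau")[5],4),"pos",a("position").round(4),"yaw_y",np.degrees(np.arctan2(R[1,1],R[0,1])).round(2),"j6",a("joint_positions")[5].round(2),"op",a("opening").round(4),"gf",a("grasp_force").round(1))
E
python3 m.py 6
```

```text
t 4.3667 F [-3.04 -3.31  2.95] M [-0.7399  0.5812  0.0921] sd 0.0221 tau6 0.0972 pos [0.4886 0.2743 0.0944] yaw_y 37.01 j6 -19.08 op 0.4114 gf 30.0
```

The side force is 4.5 N, so the command is about 1.2 mm off in y. I'll correct that, then slacken the nut counterclockwise by 54°, following its rise.

>>> servo_tool(
  targets=[
    {"offset": [0,-0.0006,0],"dr": [0,0,-2]},
    {"offset": [0,-0.0012,-0.0003],"dr": [0,0,-6]},
    {"offset": [0,-0.0012,-0.0006],"dr": [0,0,-11]},
    {"offset": [0,-0.0012,-0.0009],"dr": [0,0,-17]},
    {"offset": [0,-0.0012,-0.0012],"dr": [0,0,-23]},
    {"offset": [0,-0.0012,-0.0015],"dr": [0,0,-29]},
    {"offset": [0,-0.0012,-0.0018],"dr": [0,0,-35]},
    {"offset": [0,-0.0012,-0.0021],"dr": [0,0,-41]},
    {"offset": [0,-0.0012,-0.0025],"dr": [0,0,-47]},
    {"offset": [0,-0.0012,-0.0027],"dr": [0,0,-52]},
    {"offset": [0,-0.0012,-0.0028],"dr": [0,0,-54]},
    {"offset": [0,-0.0012,-0.0028],"dr": [0,0,-54]},
    {"offset": [0,-0.0012,-0.0028],"dr": [0,0,-54]},
  ],
)

```text
time_s: 5.45
position: [0.4892, 0.2754, 0.0972]
tcp_rot: [[-1.0, -0.016, 0.002], [-0.016, 1.0, 0.002], [-0.002, 0.002, -1.0]]
force: [-0.6, 3.6, -2.1]
opening: 0.41
grasp_force: 30.0
```

```bash
python3 m.py 6
```

```text
t 5.75 F [ 0.29  5.2  -3.99] M [0.86   0.1262 0.0707] sd 0.0179 tau6 0.0648 pos [0.4892 0.2753 0.0972] yaw_y 90.91 j6 -73.08 op 0.4111 gf 30.0
```

The nut is up 54° with no binding, and the two grips put the axis at about (0.4878, 0.2755). I'll open, lift and turn to the bar's grip direction, about 143°.

>>> servo_tool(
  targets=[
    {"offset": [0,0,0],"dr": [0,0,0]},
    {"offset": [0,0,0],"dr": [0,0,0]},
    {"offset": [0.0009,0.0013,0],"dr": [0,0,0]},
    {"offset": [0.0009,0.0013,0],"dr": [0,0,0]},
    {"offset": [0.0009,0.0013,-0.002],"dr": [0,0,0]},
    {"offset": [0.0009,0.0013,-0.01],"dr": [0,0,0]},
    {"offset": [0.0009,0.0013,-0.018],"dr": [0,0,-3]},
    {"offset": [0.0009,0.0013,-0.02],"dr": [0,0,-9]},
    {"offset": [0.0009,0.0013,-0.02],"dr": [0,0,-16]},
    {"offset": [0.0009,0.0013,-0.02],"dr": [0,0,-23]},
    {"offset": [0.0009,0.0013,-0.02],"dr": [0,0,-30]},
    {"offset": [0.0009,0.0013,-0.02],"dr": [0,0,-37]},
    {"offset": [0.0009,0.0013,-0.02],"dr": [0,0,-44]},
    {"offset": [0.0009,0.0013,-0.02],"dr": [0,0,-50]},
    {"offset": [0.0009,0.0013,-0.02],"dr": [0,0,-52]},
    {"offset": [0.0009,0.0013,-0.02],"dr": [0,0,-52]},
    {"offset": [0.0009,0.0013,-0.02],"dr": [0,0,-52]},
  ],
  gripper=-0.25,
)

```text
time_s: 7.17
position: [0.488, 0.2754, 0.1179]
tcp_rot: [[-0.603, -0.798, 0.001], [-0.798, 0.603, 0.0], [-0.001, -0.001, -1.0]]
force: [0.4, 0.1, 0.3]
opening: 0.625
grasp_force: 0.0
```

```bash
python3 m.py 3; python3 - <<'E'
from h import *
c=snap("wrist","pics/w5.png",(220,150,420,300),4)
for z in(.113,.142):print(z,proj(c,np.array([.4878,.2755,z])))
for b in blobs(c,(0,150,60),(6,255,255),6,(270,160,370,300))[:3]:
    r=cv2.minAreaRect(b); p=cv2.boxPoints(r); q=b[:,0].mean(0); print("red",r,onz(c,q,.1425))
    e=max((p[1]-p[0],p[2]-p[1]),key=np.linalg.norm); a,d=onz(c,q-e/2,.1425),onz(c,q+e/2,.1425); print(np.degrees(np.arctan2(*(d-a)[1::-1])))
E
```

```text
t 7.3167 F [-0.56 -0.22 -0.32] M [ 0.0668  0.103  -0.0039] sd 0.0219 tau6 0.0015 pos [0.4879 0.2754 0.1177] yaw_y 142.93 j6 -124.91 op 0.6255 gf 0.0
0.113 [325.31054653 241.35951357]
0.142 [325.65702422 267.25992913]
```

View pics/w5.png

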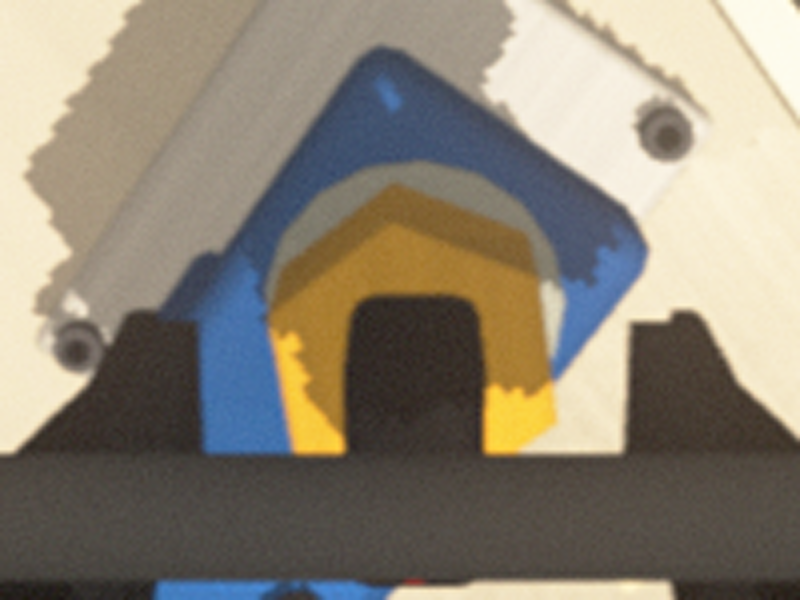

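The bar is square between the fingers, its sides at crop x 345 and 482, so the screw hasn't turned, and the nut shows raised. I'll grip the bar.

>>> servo_tool(
  targets=[
    {"offset": [0,0,0],"dr": [0,0,0]},
    {"offset": [0,0,0],"dr": [0,0,0]},
    {"offset": [0,0,0],"dr": [0,0,0]},
    {"offset": [0,0,0],"dr": [0,0,0]},
    {"offset": [0,0,0],"dr": [0,0,0]},
    {"offset": [0,0,0],"dr": [0,0,0]},
    {"offset": [0,0,0],"dr": [0,0,0]},
    {"offset": [0,0,0],"dr": [0,0,0]},
    {"offset": [0,0,0],"dr": [0,0,0]},
    {"offset": [0,0,0],"dr": [0,0,0]},
  ],
  gripper=1,
)

```text
time_s: 8.2
position: [0.4877, 0.2754, 0.1173]
tcp_rot: [[-0.602, -0.798, -0.0], [-0.798, 0.602, -0.0], [0.0, 0.0, -1.0]]
force: [-0.6, 0.1, -0.4]
opening: 0.182
grasp_force: 30.0
```

```bash
python3 m.py 8
```

```text
t 8.6 F [0.01 0.03 0.04] M [ 0.1005  0.0675 -0.0329] sd 0.0376 tau6 -0.0191 pos [0.4877 0.2755 0.1173] yaw_y 142.98 j6 -124.96 op 0.182 gf 30.0
```

>>> servo_tool(
  targets=[
    {"offset": [0,0,0.0001],"dr": [0,0,2]},
    {"offset": [0,0,0.0003],"dr": [0,0,6]},
    {"offset": [0,0,0.0005],"dr": [0,0,10]},
    {"offset": [0,0,0.0007],"dr": [0,0,13]},
    {"offset": [0,0,0.0008],"dr": [0,0,15]},
    {"offset": [0,0,0.0008],"dr": [0,0,15]},
  ],
)

```text
time_s: 9.1
position: [0.4877, 0.2754, 0.1165]
tcp_rot: [[-0.789, -0.615, -0.0], [-0.615, 0.789, -0.0], [0.0, 0.0, -1.0]]
force: [-0.5, -0.4, -1.4]
opening: 0.181
grasp_force: 30.0
```

```bash
python3 m.py 10
```

```text
t 9.6 F [-0.06  0.06 -0.23] M [ 0.0894  0.0712 -0.0594] sd 0.0167 tau6 -0.0534 pos [0.4877 0.2754 0.1165] yaw_y 128.01 j6 -109.98 op 0.1815 gf 30.0
```

>>> servo_tool(
  targets=[
    {"offset": [0,0,0.0001],"dr": [0,0,2.5]},
    {"offset": [0,0,0.0003],"dr": [0,0,5]},
    {"offset": [0,0,0.0004],"dr": [0,0,7]},
    {"offset": [0,0,0.0004],"dr": [0,0,7]},
  ],
)

```text
time_s: 9.93
position: [0.4877, 0.2754, 0.1162]
tcp_rot: [[-0.858, -0.514, 0.0], [-0.514, 0.858, -0.0], [0.0, -0.0, -1.0]]
force: [-0.6, 0.7, -0.6]
opening: 0.181
grasp_force: 30.0
```

```bash
python3 m.py 10
```

```text
t 10.4333 F [0.07 0.51 0.16] M [ 0.1093  0.095  -0.0663] sd 0.0224 tau6 -0.0522 pos [0.4877 0.2754 0.1162] yaw_y 121.01 j6 -102.99 op 0.1806 gf 30.0
```

Free torque is M ≈ -0.06 and tau6 ≈ -0.053. I'll go on in 5° steps until it rises.

>>> servo_tool(
  targets=[
    {"offset": [0,0,0.0001],"dr": [0,0,2.5]},
    {"offset": [0,0,0.0003],"dr": [0,0,5]},
    {"offset": [0,0,0.0003],"dr": [0,0,5]},
  ],
)

```text
time_s: 10.68
position: [0.4877, 0.2754, 0.1159]
tcp_rot: [[-0.899, -0.438, -0.0], [-0.438, 0.899, -0.0], [0.0, -0.0, -1.0]]
force: [-0.6, -0.2, 1.5]
opening: 0.18
grasp_force: 30.0
```

```bash
python3 m.py 6
```

```text
t 10.9833 F [-0.46 -0.03  0.88] M [ 0.089   0.1056 -0.0546] sd 0.0423 tau6 -0.0506 pos [0.4877 0.2755 0.1159] yaw_y 116.03 j6 -98.0 op 0.1816 gf 30.0
```

>>> servo_tool(
  targets=[
    {"offset": [0,0,0.0001],"dr": [0,0,2.5]},
    {"offset": [0,0,0.0003],"dr": [0,0,5]},
    {"offset": [0,0,0.0003],"dr": [0,0,5]},
  ],
)

```text
time_s: 11.23
position: [0.4877, 0.2755, 0.1156]
tcp_rot: [[-0.934, -0.358, 0.0], [-0.358, 0.934, -0.0], [-0.0, -0.0, -1.0]]
force: [-0.9, 0.4, 1.4]
opening: 0.187
grasp_force: 30.0
```

```bash
python3 m.py 6
```

```text
t 11.5333 F [-0.68  0.16  1.43] M [ 0.0837  0.1495 -0.0893] sd 0.0349 tau6 -0.052 pos [0.4877 0.2755 0.1156] yaw_y 111.03 j6 -93.01 op 0.18 gf 30.0
```

>>> servo_tool(
  targets=[
    {"offset": [0,0,0.0001],"dr": [0,0,2]},
    {"offset": [0,0,0.0002],"dr": [0,0,4]},
    {"offset": [0,0,0.0002],"dr": [0,0,4]},
  ],
)

```text
time_s: 11.78
position: [0.4877, 0.2754, 0.1154]
tcp_rot: [[-0.956, -0.292, 0.0], [-0.292, 0.956, -0.0], [-0.0, -0.0, -1.0]]
force: [-0.1, 0.1, 2.9]
opening: 0.182
grasp_force: 30.0
```

```bash
python3 m.py 8
```

```text
t 12.1833 F [-0.83 -0.06  2.64] M [ 0.0904  0.1856 -0.0584] sd 0.0325 tau6 -0.0572 pos [0.4877 0.2754 0.1154] yaw_y 107.02 j6 -88.99 op 0.1806 gf 30.0
```

>>> servo_tool(
  targets=[
    {"offset": [0,0,0.0001],"dr": [0,0,2]},
    {"offset": [0,0,0.0002],"dr": [0,0,4]},
    {"offset": [0,0,0.0002],"dr": [0,0,4]},
  ],
)

```text
time_s: 12.43
position: [0.4877, 0.2755, 0.1152]
tcp_rot: [[-0.974, -0.225, 0.0], [-0.225, 0.974, -0.0], [-0.0, -0.0, -1.0]]
force: [0.2, 0.9, 2.7]
opening: 0.181
grasp_force: 30.0
```

```bash
python3 m.py 8
```

```text
t 12.8333 F [-1.07  0.06  3.73] M [ 0.0571  0.2002 -0.0516] sd 0.027 tau6 -0.0492 pos [0.4877 0.2754 0.1152] yaw_y 103.02 j6 -84.99 op 0.1818 gf 30.0
```

>>> servo_tool(
  targets=[
    {"offset": [0,0,0],"dr": [0,0,2]},
    {"offset": [0,0,0.0],"dr": [0,0,4]},
    {"offset": [0,0,0.0],"dr": [0,0,4]},
  ],
)

```text
time_s: 13.08
position: [0.4877, 0.2755, 0.1151]
tcp_rot: [[-0.988, -0.156, 0.0], [-0.156, 0.988, -0.0], [-0.0, -0.0, -1.0]]
force: [-1.5, 0.3, 2.6]
opening: 0.182
grasp_force: 30.0
```

```bash
python3 m.py 8
```

```text
t 13.4833 F [-0.48 -0.    1.74] M [ 0.087   0.1273 -0.0328] sd 0.0261 tau6 -0.0327 pos [0.4877 0.2754 0.1151] yaw_y 99.01 j6 -80.99 op 0.1814 gf 30.0
```

>>> servo_tool(
  targets=[
    {"offset": [0,0,0.0001],"dr": [0,0,2]},
    {"offset": [0,0,0.0002],"dr": [0,0,4]},
    {"offset": [0,0,0.0002],"dr": [0,0,4]},
  ],
)

```text
time_s: 13.73
position: [0.4877, 0.2754, 0.1149]
tcp_rot: [[-0.996, -0.087, 0.0], [-0.087, 0.996, -0.0], [-0.0, -0.0, -1.0]]
force: [-0.3, 0.8, 0.6]
opening: 0.181
grasp_force: 30.0
```

```bash
python3 m.py 8
```

```text
t 14.1333 F [-0.53  0.46  1.56] M [ 0.0871  0.1003 -0.0201] sd 0.0189 tau6 -0.0091 pos [0.4877 0.2754 0.1149] yaw_y 95.02 j6 -76.99 op 0.181 gf 30.0
```

>>> servo_tool(
  targets=[
    {"offset": [0,0,0.0001],"dr": [0,0,1.5]},
    {"offset": [0,0,0.0001],"dr": [0,0,3]},
    {"offset": [0,0,0.0002],"dr": [0,0,4.5]},
  ],
)

```text
time_s: 14.38
position: [0.4878, 0.2754, 0.1147]
tcp_rot: [[-1.0, -0.008, 0.0], [-0.008, 1.0, -0.0], [-0.0, -0.0, -1.0]]
force: [-1.3, -0.3, -3.0]
opening: 0.184
grasp_force: 30.0
```

```bash
cat > q.py <<'E'
from h import *
s=bot.read_state();print("M",s["moment"][2].round(3),"tau6",s["tau"][5].round(3),"qvel6",s["qvel"][5].round(2),"j6",s["joint_positions"][5].round(2))
E
python3 q.py; python3 m.py 1;python3 m.py 1; python3 m.py 6
```

```text
M 0.14 tau6 -0.093 qvel6 18.25 j6 -72.42
t 14.4333 F [-0.77 -1.75  6.28] M [-0.187   0.039   0.0474] sd 0.0 tau6 0.1082 pos [0.4877 0.2754 0.1147] yaw_y 90.4 j6 -72.36 op 0.181 gf 30.0
t 14.4833 F [ 1.17 -0.94  0.85] M [ 0.0379 -0.013  -0.0324] sd 0.0 tau6 0.0773 pos [0.4877 0.2755 0.1147] yaw_y 90.5 j6 -72.47 op 0.1803 gf 30.0
t 14.7833 F [-0.33  0.4   1.39] M [0.1102 0.0894 0.0176] sd 0.0297 tau6 0.0097 pos [0.4877 0.2754 0.1148] yaw_y 90.51 j6 -72.49 op 0.1823 gf 30.0
```

>>> servo_tool(
  targets=[
    {"offset": [0,0,0.0001],"dr": [0,0,1.5]},
    {"offset": [0,0,0.0001],"dr": [0,0,3]},
    {"offset": [0,0,0.0002],"dr": [0,0,4.5]},
  ],
)

```text
time_s: 15.03
position: [0.4877, 0.2754, 0.1145]
tcp_rot: [[-0.998, 0.07, 0.0], [0.07, 0.998, -0.0], [-0.0, -0.0, -1.0]]
force: [-0.7, -0.3, -8.1]
opening: 0.177
grasp_force: 30.0
```

```bash
python3 q.py; python3 m.py 1;python3 m.py 1; python3 m.py 6
```

```text
M 0.159 tau6 -0.102 qvel6 18.23 j6 -67.93
t 15.0833 F [-0.66  0.03  4.69] M [0.0099 0.1447 0.0279] sd 0.0 tau6 0.0883 pos [0.4877 0.2754 0.1144] yaw_y 85.9 j6 -67.86 op 0.1791 gf 30.0
t 15.1333 F [-0.22  0.71  0.86] M [0.1138 0.0833 0.0362] sd 0.0 tau6 0.1104 pos [0.4877 0.2755 0.1146] yaw_y 86.0 j6 -67.97 op 0.1837 gf 30.0
t 15.4333 F [-0.79  0.63  1.76] M [0.0932 0.109  0.0395] sd 0.0122 tau6 0.0449 pos [0.4877 0.2754 0.1146] yaw_y 86.01 j6 -67.99 op 0.1801 gf 30.0
```

The moment holds still at -0.055 until yaw ~102° and then climbs steadily at ~0.33 N m/rad to +0.04. That is a rise of about 0.095 N m, or roughly 27 N, and it has already held for over 0.3 s with the nut slack. I'll release the bar.

>>> servo_tool(
  targets=[
    {"offset": [0,0,0],"dr": [0,0,0]},
    {"offset": [0,0,0],"dr": [0,0,0]},
    {"offset": [0,0,0],"dr": [0,0,0]},
    {"offset": [0,0,0],"dr": [0,0,0]},
    {"offset": [0,0,0],"dr": [0,0,0]},
    {"offset": [0,0,0],"dr": [0,0,0]},
    {"offset": [0,0,0],"dr": [0,0,0]},
    {"offset": [0,0,0],"dr": [0,0,0]},
  ],
  gripper=-0.25,
)

```text
time_s: 16.1
position: [0.4877, 0.2754, 0.1145]
tcp_rot: [[-0.998, 0.07, -0.0], [0.07, 0.998, -0.0], [0.0, -0.0, -1.0]]
force: [0.1, -0.4, 0.3]
opening: 0.61
grasp_force: 0.0
```

```bash
python3 m.py 4; python3 - <<'E'
from h import *
c=snap("wrist","pics/w6.png",(220,150,420,300),4)
E
```

```text
t 16.3 F [ 0.04 -0.14  0.04] M [ 0.022   0.0204 -0.0066] sd 0.021 tau6 -0.0 pos [0.4877 0.2754 0.1146] yaw_y 85.98 j6 -67.96 op 0.6196 gf 0.0
```

View pics/w6.png

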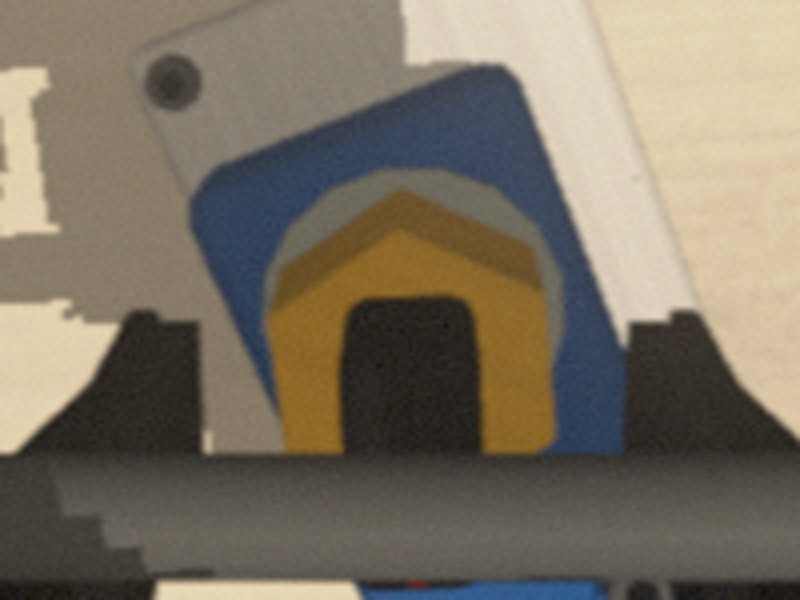

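The bar stayed square to the fingers (crop x 342 to 482), so it didn't back off noticeably. The nut is still raised and about 5° off the tool. Next I grip the nut at yaw 91°.

>>> servo_tool(
  targets=[
    {"offset": [0,0,0.002],"dr": [0,0,-3]},
    {"offset": [0,0,0.007],"dr": [0,0,-5]},
    {"offset": [0,0,0.013],"dr": [0,0,-5]},
    {"offset": [0,0,0.017],"dr": [0,0,-5]},
    {"offset": [0,0,0.017],"dr": [0,0,-5]},
    {"offset": [0,0,0.017],"dr": [0,0,-5]},
  ],
)

```text
time_s: 16.85
position: [0.4874, 0.2753, 0.0971]
tcp_rot: [[-1.0, -0.017, -0.001], [-0.017, 1.0, -0.0], [0.001, -0.0, -1.0]]
force: [0.7, 0.1, 0.0]
opening: 0.626
grasp_force: 0.0
```

>>> servo_tool(
  targets=[
    {"offset": [0,0,0],"dr": [0,0,0]},
    {"offset": [0,0,0],"dr": [0,0,0]},
    {"offset": [0,0,0],"dr": [0,0,0]},
    {"offset": [0,0,0],"dr": [0,0,0]},
    {"offset": [0,0,0],"dr": [0,0,0]},
    {"offset": [0,0,0],"dr": [0,0,0]},
  ],
  gripper=1,
)

```text
time_s: 17.35
position: [0.4879, 0.2755, 0.0978]
tcp_rot: [[-1.0, -0.017, 0.0], [-0.017, 1.0, 0.0], [-0.0, 0.0, -1.0]]
force: [0.3, -0.4, 0.7]
opening: 0.41
grasp_force: 30.0
```

```bash
python3 m.py 6
```

```text
t 17.65 F [-0.35 -0.2   2.  ] M [0.0061 0.0222 0.0493] sd 0.014 tau6 0.0493 pos [0.4878 0.2755 0.0978] yaw_y 90.99 j6 -72.96 op 0.408 gf 30.0
```

Centred, with almost no side force. I'll run the nut down 40°, then feel in steps.

>>> servo_tool(
  targets=[
    {"offset": [0,0,0.0001],"dr": [0,0,2]},
    {"offset": [0,0,0.0003],"dr": [0,0,6]},
    {"offset": [0,0,0.0006],"dr": [0,0,11]},
    {"offset": [0,0,0.0009],"dr": [0,0,17]},
    {"offset": [0,0,0.0012],"dr": [0,0,23]},
    {"offset": [0,0,0.0015],"dr": [0,0,29]},
    {"offset": [0,0,0.0018],"dr": [0,0,34]},
    {"offset": [0,0,0.002],"dr": [0,0,38]},
    {"offset": [0,0,0.0021],"dr": [0,0,40]},
    {"offset": [0,0,0.0021],"dr": [0,0,40]},
  ],
)

```text
time_s: 18.48
position: [0.4878, 0.2754, 0.0956]
tcp_rot: [[-0.776, 0.63, 0.0], [0.63, 0.776, -0.0], [-0.0, 0.0, -1.0]]
force: [0.3, -1.1, 3.7]
opening: 0.412
grasp_force: 30.0
```

```bash
python3 m.py 8
```

```text
t 18.8833 F [-0.34 -1.24  3.71] M [-0.241   0.0396 -0.1032] sd 0.0288 tau6 -0.0981 pos [0.4878 0.2753 0.0956] yaw_y 51.0 j6 -32.98 op 0.4108 gf 30.0
```

>>> servo_tool(
  targets=[
    {"offset": [0,0,0.0001],"dr": [0,0,1.5]},
    {"offset": [0,0,0.0002],"dr": [0,0,3]},
    {"offset": [0,0,0.0002],"dr": [0,0,4]},
  ],
)

```text
time_s: 19.13
position: [0.4878, 0.2753, 0.0954]
tcp_rot: [[-0.731, 0.682, 0.0], [0.682, 0.731, -0.0], [-0.0, 0.0, -1.0]]
force: [0.2, -1.5, 4.1]
opening: 0.412
grasp_force: 30.0
```

```bash
python3 q.py; python3 m.py 8
```

```text
M 0.091 tau6 -0.02 qvel6 11.45 j6 -28.93
t 19.5333 F [-0.17 -1.91  5.17] M [-0.3361  0.0698  0.0059] sd 0.0387 tau6 -0.0016 pos [0.4878 0.2754 0.0954] yaw_y 47.01 j6 -28.97 op 0.4113 gf 30.0
```

>>> servo_tool(
  targets=[
    {"offset": [0,0,0.0001],"dr": [0,0,1.5]},
    {"offset": [0,0,0.0002],"dr": [0,0,3]},
    {"offset": [0,0,0.0002],"dr": [0,0,4]},
  ],
)

```text
time_s: 19.78
position: [0.4878, 0.2753, 0.0952]
tcp_rot: [[-0.682, 0.732, 0.0], [0.732, 0.682, -0.0], [-0.0, 0.0, -1.0]]
force: [-0.1, -1.5, 5.7]
opening: 0.411
grasp_force: 30.0
```

```bash
python3 q.py; python3 m.py 8
```

```text
M 0.035 tau6 -0.015 qvel6 11.43 j6 -24.94
t 20.1833 F [-0.33 -1.82  5.47] M [-0.362   0.0603 -0.0035] sd 0.0241 tau6 0.0135 pos [0.4878 0.2753 0.0952] yaw_y 43.01 j6 -24.98 op 0.4111 gf 30.0
```

>>> servo_tool(
  targets=[
    {"offset": [0,0,0],"dr": [0,0,1.5]},
    {"offset": [0,0,0],"dr": [0,0,3]},
    {"offset": [0,0,0],"dr": [0,0,4]},
  ],
)

```text
time_s: 20.43
position: [0.4878, 0.2753, 0.0951]
tcp_rot: [[-0.629, 0.777, 0.0], [0.777, 0.629, -0.0], [-0.0, -0.0, -1.0]]
force: [0.0, -1.2, 4.0]
opening: 0.411
grasp_force: 30.0
```

```bash
python3 q.py; python3 m.py 6
```

```text
M 0.071 tau6 0.012 qvel6 11.52 j6 -20.94
t 20.7333 F [-0.31 -1.92  4.46] M [-0.414   0.0085  0.0293] sd 0.0311 tau6 0.0447 pos [0.4878 0.2753 0.0951] yaw_y 39.0 j6 -20.97 op 0.4109 gf 30.0
```

>>> servo_tool(
  targets=[
    {"offset": [0,0,0],"dr": [0,0,1.5]},
    {"offset": [0,0,0.0001],"dr": [0,0,3]},
    {"offset": [0,0,0.0001],"dr": [0,0,4]},
  ],
)

```text
time_s: 20.98
position: [0.4878, 0.2753, 0.0949]
tcp_rot: [[-0.573, 0.82, 0.0], [0.82, 0.573, -0.0], [-0.0, -0.0, -1.0]]
force: [0.6, -2.8, 2.9]
opening: 0.41
grasp_force: 30.0
```

```bash
python3 q.py; python3 m.py 6
```

```text
M 0.166 tau6 0.043 qvel6 11.36 j6 -16.92
t 21.2833 F [ 0.68 -2.59  3.79] M [-0.4849 -0.0765  0.0526] sd 0.0295 tau6 0.0708 pos [0.4878 0.2753 0.0949] yaw_y 34.99 j6 -16.96 op 0.4104 gf 30.0
```

>>> servo_tool(
  targets=[
    {"offset": [0,0,0],"dr": [0,0,1.5]},
    {"offset": [0,0,0.0001],"dr": [0,0,3]},
    {"offset": [0,0,0.0001],"dr": [0,0,4]},
  ],
)

```text
time_s: 21.53
position: [0.4878, 0.2753, 0.0948]
tcp_rot: [[-0.514, 0.858, 0.0], [0.858, 0.514, -0.0], [-0.0, -0.0, -1.0]]
force: [0.3, -3.6, 3.1]
opening: 0.407
grasp_force: 30.0
```

```bash
python3 q.py; python3 m.py 6
```

```text
M 0.163 tau6 0.081 qvel6 11.49 j6 -12.92
t 21.8333 F [ 0.88 -2.95  3.27] M [-0.5419 -0.1399  0.0874] sd 0.0413 tau6 0.1067 pos [0.4878 0.2753 0.0948] yaw_y 30.99 j6 -12.96 op 0.4114 gf 30.0
```

The torque rises at 0.445 N m/rad from a seat at about yaw 45°, just as given. The rise is now ~0.107 (24 N), so another 9° makes it about 0.175 (39 N).

>>> servo_tool(
  targets=[
    {"offset": [0,0,0],"dr": [0,0,1.5]},
    {"offset": [0,0,0],"dr": [0,0,3]},
    {"offset": [0,0,0.0001],"dr": [0,0,4.5]},
    {"offset": [0,0,0.0001],"dr": [0,0,6]},
    {"offset": [0,0,0.0001],"dr": [0,0,7.5]},
    {"offset": [0,0,0.0001],"dr": [0,0,9]},
  ],
)

```text
time_s: 22.33
position: [0.4877, 0.2753, 0.0945]
tcp_rot: [[-0.374, 0.927, 0.0], [0.927, 0.374, -0.0], [-0.0, -0.0, -1.0]]
force: [0.9, -3.0, 1.0]
opening: 0.411
grasp_force: 30.0
```

```bash
python3 q.py; python3 m.py 8
```

```text
M 0.277 tau6 0.076 qvel6 17.79 j6 -3.93
t 22.7333 F [ 1.56 -3.09  0.05] M [-0.5601 -0.2717  0.15  ] sd 0.0335 tau6 0.1682 pos [0.4877 0.2753 0.0945] yaw_y 22.01 j6 -3.98 op 0.4117 gf 30.0
```

The rise is ~0.17 N m, about 38 N. I'll take a reference image, release without moving, and compare the nut and bar edges from the same pose to see whether either springs back.

```bash
cat > e.py <<'E'
from h import *
import sys
I=[]
for _ in range(4): c=viewer.capture("wrist"); I.append(c["color"].astype(float))
np.save(sys.argv[1],np.mean(I,0))
im=np.mean(I,0).astype(np.uint8); m=cv2.inRange(cv2.cvtColor(im,cv2.COLOR_RGB2HSV),(12,90,40),(32,255,255)); m[:, :270]=0; m[:,375:]=0; m[275:]=0; m[:170]=0
ys=np.flatnonzero(m.any(1)); print("rows",ys[0],ys[-1]); top=[]
for u in range(285,360,4):
    v=np.flatnonzero(m[:,u]); top.append((u,int(v[0]) if len(v) else -1))
print(top)
E
python3 e.py a.npy
```

```text
rows 206 263
[(285, 233), (289, 225), (293, 222), (297, 220), (301, 218), (305, 216), (309, 213), (313, 211), (317, 209), (321, 206), (325, 207), (329, 209), (333, 211), (337, 213), (341, 215), (345, 218), (349, 220), (353, 222), (357, 224)]
```

>>> servo_tool(
  targets=[
    {"offset": [0,0,0],"dr": [0,0,0]},
    {"offset": [0,0,0],"dr": [0,0,0]},
    {"offset": [0,0,0],"dr": [0,0,0]},
    {"offset": [0,0,0],"dr": [0,0,0]},
    {"offset": [0,0,0],"dr": [0,0,0]},
  ],
  gripper=-0.25,
)

```text
time_s: 23.35
position: [0.4874, 0.2758, 0.0948]
tcp_rot: [[-0.374, 0.927, -0.0], [0.927, 0.374, 0.0], [0.001, -0.0, -1.0]]
force: [1.1, -0.3, 0.4]
opening: 0.61
grasp_force: 0.0
```

```bash
python3 e.py b.npy; python3 m.py 2; python3 - <<'E'
import numpy as np,cv2
a,b=[np.load(f)[170:262,270:375].astype(np.uint8)[:,:,::-1] for f in("a.npy","b.npy")]
cv2.imwrite("pics/ab.png",cv2.resize(np.hstack([a,b]),None,fx=3.8,fy=3.8,interpolation=cv2.INTER_CUBIC))
E
```

```text
rows 207 263
[(285, 236), (289, 227), (293, 224), (297, 222), (301, 219), (305, 216), (309, 214), (313, 211), (317, 208), (321, 207), (325, 208), (329, 210), (333, 212), (337, 214), (341, 216), (345, 218), (349, 219), (353, 221), (357, 227)]
t 23.65 F [ 0.52 -0.28  0.33] M [-0.0639  0.0271 -0.0591] sd 0.0272 tau6 0.0002 pos [0.4877 0.2755 0.0948] yaw_y 21.98 j6 -3.96 op 0.6237 gf 0.0
```

View pics/ab.png

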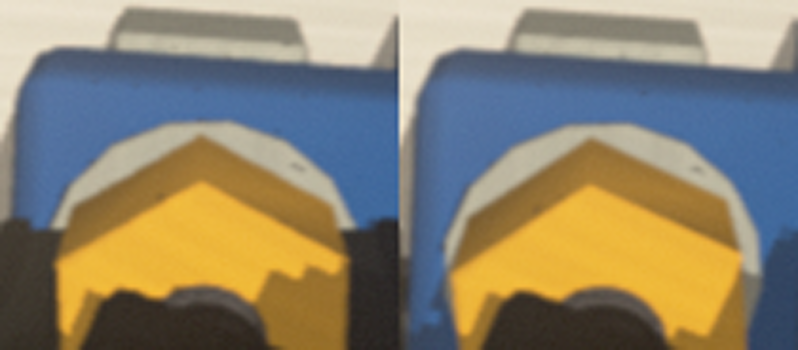

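After release the nut eased back by only ~4° (its edges tilt slightly), which leaves about 30 N. Now I'll lift clear and check the bar angle (foot force) and nut angle numerically.

>>> servo_tool(
  targets=[
    {"offset": [0,0,-0.005],"dr": [0,0,0]},
    {"offset": [0,0,-0.02],"dr": [0,0,0]},
    {"offset": [0,0,-0.04],"dr": [0,0,0]},
    {"offset": [0,0,-0.065],"dr": [0,0,0]},
    {"offset": [0,0,-0.09],"dr": [0,0,0]},
    {"offset": [0,0,-0.115],"dr": [0,0,0]},
    {"offset": [0,0,-0.135],"dr": [0,0,0]},
    {"offset": [0,0,-0.14],"dr": [0,0,0]},
    {"offset": [0,0,-0.14],"dr": [0,0,0]},
    {"offset": [0,0,-0.14],"dr": [0,0,0]},
  ],
  gripper=-1,
)

```text
time_s: 24.48
position: [0.4871, 0.2752, 0.2342]
tcp_rot: [[-0.374, 0.927, -0.001], [0.927, 0.374, -0.0], [0.0, -0.001, -1.0]]
force: [-0.2, 0.4, -0.8]
opening: 0.999
grasp_force: 0.0
```

```bash
python3 - <<'E'
from h import *
C=[viewer.capture("wrist") for _ in range(6)]; c=C[0]; im=np.mean([x["color"].astype(float) for x in C],0).astype(np.uint8)
u0,v0=proj(c,np.array([.4878,.2755,.125])).astype(int); print(u0,v0); x0,y0,s=u0-50,v0-50,6
big=cv2.resize(im[y0:y0+100,x0:x0+100],None,fx=s,fy=s,interpolation=cv2.INTER_CUBIC); H=cv2.cvtColor(big,cv2.COLOR_RGB2HSV)
w=lambda p,z:onz(c,((p[0]+.5)/s+x0-.5,(p[1]+.5)/s+y0-.5),z)
def seg(m):
    return sorted(cv2.findContours(m,cv2.RETR_EXTERNAL,cv2.CHAIN_APPROX_NONE)[0],key=cv2.contourArea)[-1]
r=seg(cv2.inRange(H,(0,150,90),(7,255,255))); vx,vy,x,y=cv2.fitLine(r,cv2.DIST_L2,0,.01,.01).ravel()
d=(w((x+30*vx,y+30*vy),.139)-w((x-30*vx,y-30*vy),.139)); print("dash centre",w((x,y),.139),"angle",np.degrees(np.arctan2(d[1],d[0])))
b=seg(cv2.inRange(big.max(2),0,75)); W=np.array([w(p,.139)[:2] for p in b[:,0]]).astype(np.float32); rr=cv2.minAreaRect((W*1000)); print("bar",rr)
n=seg(cv2.inRange(H,(12,110,140),(30,255,255))); print("nut top",[w(p[0],.11).round(4)[:2].tolist() for p in cv2.approxPolyDP(cv2.convexHull(n),9,True)])
E
```

```text
321 191
dash centre [0.49811093 0.27495285 0.139     ] angle -1.3409078363044935
bar ((489.77044677734375, 278.42462158203125), (18.735239028930664, 29.081960678100586), 87.85246276855469)
nut top [[0.4693, 0.2779], [0.4699, 0.2818], [0.4798, 0.2966], [0.4975, 0.2959], [0.5018, 0.2923], [0.5097, 0.2747], [0.4746, 0.267]]
```

Everything checks. The bar is about 14° past contact (~23 N) and the nut about 18.7° past its seat (~32 N). The gripper is well clear, so I'm handing in.

```bash
python3 -c "
from rig import ticket
print(ticket.hand_in())"
```

```text
the job is handed in; nothing more can be done
None
```

I reset the depth stop and handed the job in: by feel and camera angles, the foot bears on the gauge block at about 23 N and the jam nut clamps at about 32 N (no verdict was returned). The gripper ended well clear, and I did not re-measure the bystanders, but the arm stayed over the depth stop while it was low.

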